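# Put the espresso cups back on their own saucers

## Task

Someone has put the four espresso cups on one another's saucers: change them round until every cup stands upright in the middle of the saucer of its own colour. Use the empty black slate coaster to park a cup on the way; never stand a cup on the bare worktop, tip one over or let one drop, and leave the lemon bowl where it is.

Things in the scene. Friction and masses are not known exactly. Their poses are not given: they have to be found in the camera images.
- cup_red: red ceramic espresso cup, no handle, open top, 62 mm tall, 0.11-0.23 kg; outside diameter 46 mm at the foot, 55 mm at 14 mm up, 56 mm at the rim, wall 4 mm. Grip it from above across its diameter. Origin: centre of its underside; z up its axis. At the start each cup stands near the middle of a saucer of another colour, one to a saucer.
- cup_blue: blue ceramic espresso cup, no handle, open top, 62 mm tall, 0.11-0.23 kg; outside diameter 46 mm at the foot, 55 mm at 14 mm up, 56 mm at the rim, wall 4 mm. Grip it from above across its diameter. Origin: centre of its underside; z up its axis. At the start each cup stands near the middle of a saucer of another colour, one to a saucer.
- cup_green: green ceramic espresso cup, no handle, open top, 62 mm tall, 0.11-0.23 kg; outside diameter 46 mm at the foot, 55 mm at 14 mm up, 56 mm at the rim, wall 4 mm. Grip it from above across its diameter. Origin: centre of its underside; z up its axis. At the start each cup stands near the middle of a saucer of another colour, one to a saucer.
- cup_white: white ceramic espresso cup, no handle, open top, 62 mm tall, 0.11-0.23 kg; outside diameter 46 mm at the foot, 55 mm at 14 mm up, 56 mm at the rim, wall 4 mm. Grip it from above across its diameter. Origin: centre of its underside; z up its axis. At the start each cup stands near the middle of a saucer of another colour, one to a saucer.
- saucer_red: red round saucer, fixed to the worktop, 106 mm across, flat top 8 mm above the worktop with a rounded lip 3 mm higher along its outer edge (beyond 48 mm from the centre). Origin: centre of its underside, on the worktop; z up.
- saucer_blue: blue round saucer, fixed to the worktop, 106 mm across, flat top 8 mm above the worktop with a rounded lip 3 mm higher along its outer edge (beyond 48 mm from the centre). Origin: centre of its underside, on the worktop; z up.
- saucer_green: green round saucer, fixed to the worktop, 106 mm across, flat top 8 mm above the worktop with a rounded lip 3 mm higher along its outer edge (beyond 48 mm from the centre). Origin: centre of its underside, on the worktop; z up.
- saucer_white: white round saucer, fixed to the worktop, 106 mm across, flat top 8 mm above the worktop with a rounded lip 3 mm higher along its outer edge (beyond 48 mm from the centre). Origin: centre of its underside, on the worktop; z up.
- slate: black square slate coaster, 100 x 100 mm, flat, fixed, top 8 mm above the worktop, empty at the start: the free spot. Origin: centre of its underside, on the worktop; z up. Saucers and slate lie in five places at least 120 mm apart (centres); which lies where varies.
- lemon_bowl: bystander: steel bowl of lemons, 130 mm across, 102 mm tall in all, to the left of the cups and saucers; origin at the centre of its underside. Other things, a 170 mm tall amber soap bottle and a low board with a spatula, stand to the right, clear of the saucers; not to be used.
There are look-alikes about, which are no part of the job. There is more than one size of the cup_green; the one meant has the size given above.

How it is judged:
By the outcome, as a careful person would: the job done as asked, in the order asked, and still so for the second after the job is handed in, with the robot touching nothing.
It also fails if it takes over 128 s, if anything falls off the work surface, if the arm or the gripper's body presses on something with over 40 N, if the wrist force passes 120 N, or if a joint passes its speed limit or range.

## Robot

A 6-joint arm with a two-finger parallel gripper is mounted at the origin on the work surface. World frame = base frame: x ahead of the robot, y to its left, z up, the work surface at z = 0. Lengths are in mm, angles in rad, forces in N, time in s.
With the tool pointing down it reaches from about 400 to 925 mm from the base axis. Payload 12.5 kg.
Tool frame: the origin (TCP) lies midway between the tips of the shut fingers; the grasp point (between the pads) lies 19 mm behind it (env.pinch_z is the z of the grasp point in the tool frame, in mm); z points along the fingers, y is the line along which they close (so a half turn about z gives the same grasp; the last joint's range is limited). The gripper opens to 95 mm and grips with 3 to 60 N. Pads are 20 mm wide; open, the fingers measure 119 mm over their backs; the gripper's body (75 mm by 180 mm) begins 59 mm behind the grasp point.
Start: joints at [-1.299, 0.491, 1.559, -0, 1.092, -0.106], TCP at [230.572, -580.933, 214.661] pointing down, gripper open.
Joint ranges: [-3.1, 3.1], [-0.84, 2.19], [0.05, 2.79], [-1.13, 4.28], [0.06, 2.93], [-2.69, 2.69]. Speed limits (rad/s): [2.22, 2.22, 2.79, 3.14, 3.14, 3.14].

## Interface

Orientations are given as [roll, pitch, yaw] about the fixed x, y, z axes, in that order (R = Rz(yaw) Ry(pitch) Rx(roll)).
In Python, from cell import env, eyes gives the robot as it stands.
- The arm moves only by the shell command python3 -m inch 'ROWS'. ROWS is JSON, a list of rows, each a list of 3 entries, a list of its own where there are three numbers: the shift along the tool's x, y, z in units of 60 mm (1.0 is 60 mm), then the turn about the tool's z in units of 5 degrees (1.0 is 5 degrees), then the closure, from -1 (fully open) to 1 (shut). In form: [[[tx, ty, tz], turn, claw], ...]. A call has exactly 10 rows; each row shifts and turns the commanded pose from where the row before left it, along the tool's axes as they then stand; what a row does not reach is not made up. A row lasts 1/8 s, in which the tool goes at most 62.5 mm and 10.7 degrees, less where a joint would pass 70% of its speed; a pose out of reach is approached as far as the arm can. A call is refused whole if a number of a shift passes 1 or a number of a turn 1, either way. A call with a gripper value outside its range is refused whole. The fingers move at their own pace and stop on an object; the grip force is fixed at half the most. Time passes only in rows, so rows that do not move let the fingers close, or fill a call up. It gives the time, the measured TCP pose, the force, the opening and the grip force at its end, in the units of the state.
- env.state(): the state, without advancing time (a new reading comes with each control period).
- eyes.read_camera(name): name is "scene" or "top" or "wrist"; returns a dict with "pixels" (420x560x3 uint8, red, green, blue), "fx", "fy", "cx", "cy" (pixels), "extrinsics" (4x4, takes a point from world to camera coordinates). Camera axes: x right, y down, z forward; pixel columns grow to the right and rows downward; lengths in mm; the calibration is good to about 2 mm. A picture is of the moment at which its call begins. There is no depth.
- env.job_done(): hands the job in; it is judged then, once.
Trained networks look in a picture, given as the dict that the camera call returned (one of the last four; its "shot" number tells which), for a name from the list of things; names that differ only in an ending like _2 or _b are one class to them, and where a whole thing is asked for, a point or a joint stands for the part that bears it (a point fixed in the world has none). Each returns a list of dicts, best first, with "score" (0 to 1); they miss things now and then, are a little off and sometimes report something else, mostly with a low value. They report only what shows in the picture. A call takes as long as a camera call. They do not tell look-alikes from the thing itself.
- eyes.boxes_of(name, picture): "centre" ([row, column] in pixels, amid what is visible of it).
- eyes.cut_out(name, picture): "mask" (420x560 bool, what is visible of it) and "centre" ([row, column] in pixels, amid what is visible of it).
- eyes.spot_point(name, picture): "centre" ([row, column] in pixels: a listed point, or the origin of a listed thing).
The state is a dict: "t": time; "joints": joint angles; "qvel": joint speeds; "tau": joint torques, N m; "eef_pos": TCP position; "tcp_rot": TCP orientation; "ft_force": force on the tool from outside, world axes, zero at the start; "moment": the same for the moment, N m; "opening": opening from 0.0 (shut) to 1.0 (fully open); "grip_force": force on a finger pad.
Only numpy, scipy, OpenCV 4.12 (cv2) and the standard library are available. Lean on these libraries where they do the work, as an engineer would, in place of code of your own. Each camera call takes 0.05 s, during which the arm holds its last target. There are 200 camera calls.

## Working session

There is one attempt and no reset: what is moved stays moved. The work goes in short steps, Python scripts to look and compute and a shell command to move; the robot and the scene stay as the last step left them, time stands still between calls to the robot, and variables do not carry over. Pictures are saved under pics/ and viewed, at most 14 in all, crops included, and the job is handed in when it is done.

```bash
mkdir -p pics
cat > h.py <<'E'
import numpy as np, cv2
from cell import env, eyes
from scipy.spatial.transform import Rotation as R
def ray(p,rc,z):
    E=np.array(p["extrinsics"]);A=E[:3,:3];c=-A.T@E[:3,3]
    d=A.T@np.array([(rc[1]-p["cx"])/p["fx"],(rc[0]-p["cy"])/p["fy"],1])
    return (c+d*(z-c[2])/d[2])[:2]
def save(p,n): cv2.imwrite("pics/"+n,cv2.cvtColor(p["pixels"],cv2.COLOR_RGB2BGR))
E
python3 - <<'E'
from h import *
s=env.state();print(s, env.pinch_z)
p=eyes.read_camera("top");save(p,"top0.png")
q=eyes.read_camera("scene");save(q,"scene0.png")
for n in ["red","blue","green","white"]:
  for k,z in (("cup_",62+8),("saucer_",8)):
    for d in eyes.cut_out(k+n,p)[:3]:
      print(k+n,round(d["score"],2),np.round(d["centre"]),np.round(ray(p,d["centre"],z)),d["mask"].sum())
    for d in eyes.spot_point(k+n,p)[:3]: print("   pt",round(d["score"],2),np.round(d["centre"]),np.round(ray(p,d["centre"],8 if k=="cup_" else 0)))
for n in ["slate","lemon_bowl"]:
  for d in eyes.cut_out(n,p)[:3]: print(n,round(d["score"],2),np.round(ray(p,d["centre"],8)))
E
```

```text
{'t': 0.0, 'joints': array([-1.29858537e+00,  4.91518205e-01,  1.55944424e+00, -3.72976230e-05,
        1.09167758e+00, -1.05618208e-01]), 'qvel': array([-0.00073076,  0.000473  , -0.00055957,  0.00047775, -0.00150795,
        0.00082113]), 'tau': array([ 5.52676120e-04, -6.12654805e+01, -2.58188617e+01,  6.92570116e-02,
        4.82027710e-02, -9.38923426e-05]), 'eef_pos': array([ 230.50280045, -580.68683026,  214.0892294 ]), 'tcp_rot': array([-3.14054763e+00, -7.75204036e-05,  3.77846333e-01]), 'ft_force': array([ 0.51466986, -0.48122549, -0.65641624]), 'moment': array([ 0.11802669, -0.03854694, -0.00101381]), 'grip_force': 0.0, 'opening': 1.00095972969254} -18.8
cup_red 0.92 [291. 203.] [466. 214.] 887
   pt 0.59 [293. 211.] [460. 212.]
saucer_red 0.85 [204. 377.] [ 633. -109.] 1161
   pt 0.85 [198. 384.] [ 648. -125.]
   pt 0.31 [289. 444.] [ 471. -231.]
cup_blue 0.78 [289. 453.] [ 474. -220.] 1144
cup_blue 0.32 [193. 385.] [ 643. -110.] 937
   pt 0.94 [290. 444.] [ 471. -229.]
   pt 0.48 [197. 382.] [ 648. -120.]
saucer_blue 0.61 [280. 299.] [487.  44.] 1462
   pt 0.97 [278. 308.] [490.  25.]
cup_green 0.94 [193. 386.] [ 643. -111.] 914
cup_green 0.81 [128. 384.] [ 766. -112.] 1801
cup_green 0.66 [196. 450.] [ 639. -224.] 450
   pt 0.86 [196. 382.] [ 650. -118.]
   pt 0.81 [198. 441.] [ 646. -233.]
   pt 0.67 [136. 380.] [ 774. -119.]
saucer_green 0.87 [285. 431.] [ 478. -205.] 1495
   pt 0.65 [289. 441.] [ 472. -226.]
cup_white 0.74 [282. 314.] [483.  20.] 845
cup_white 0.63 [294. 203.] [462. 214.] 870
   pt 0.73 [279. 313.] [488.  17.]
saucer_white 0.78 [286. 217.] [474. 202.] 1489
   pt 0.73 [291. 210.] [463. 217.]
slate 0.97 [639.  95.]
lemon_bowl 0.64 [672. 373.]
```

View pics/top0.png

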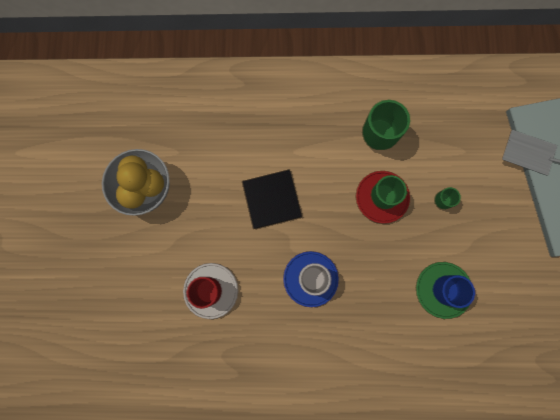

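View pics/scene0.png

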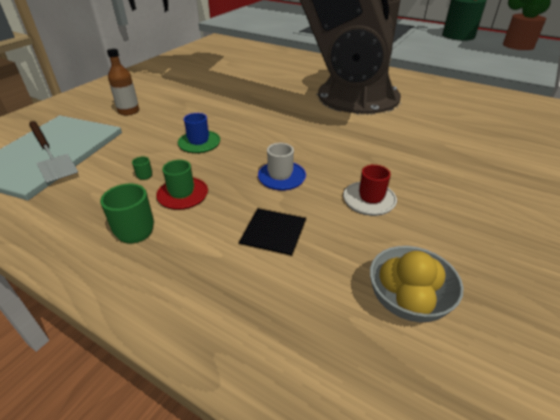

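The cups form a 4-cycle: red is on white, white on blue, blue on green and green on red. The right-size green cup is the one on the red saucer, at about (193,386). The slate is at (199,272). I'll refine the centres with a silhouette fit.

```bash
cat >> h.py <<'E'
from scipy.optimize import minimize
S=4
t=np.linspace(0,2*np.pi,60)
PC=[(23,0),(27.5,14),(28,62)];PS=[(53,3),(53,8),(51,11)]
def sil(p,xy,prof,z0,sh):
    E=np.array(p["extrinsics"])
    P=np.vstack([np.c_[xy[0]+r*np.cos(t),xy[1]+r*np.sin(t),np.full(60,z+z0)] for r,z in prof])@E[:3,:3].T+E[:3,3]
    uv=np.c_[p["fx"]*P[:,0]/P[:,2]+p["cx"],p["fy"]*P[:,1]/P[:,2]+p["cy"]]
    h=cv2.convexHull(((uv+.5)*S).astype(np.float32))
    m=np.zeros((sh[0]*S,sh[1]*S),np.uint8);cv2.fillConvexPoly(m,np.round(h*16).astype(np.int32),1,shift=4);return m.astype(bool)
def fit(p,mask,xy,prof,z0,hide=None):
    M=np.kron(mask,np.ones((S,S),bool))
    def f(x):
        s=sil(p,x,prof,z0,mask.shape)
        if hide is not None: s=s&~hide
        return 1-(s&M).sum()/(s|M).sum()
    r=minimize(f,xy,method="Nelder-Mead",options=dict(initial_simplex=np.array(xy)+[[-8,-8],[10,0],[0,10]],xatol=.2,fatol=1e-4))
    return r.x,1-r.fun
def col(p,n):
    h=cv2.cvtColor(p["pixels"],cv2.COLOR_RGB2HSV);H,s,v=[h[...,i].astype(int) for i in range(3)]
    return {"red":((H<5)|(H>172))&(s>150)&(v>50),"blue":(abs(H-118)<14)&(s>120)&(v>40),"green":(abs(H-65)<20)&(s>100)&(v>25),"white":(s<60)&(v>60)}[n]
E
python3 - <<'E'
from h import *
p=eyes.read_camera("top")
C=dict(red=(463,213),blue=(472,-225),green=(646,-115),white=(486,19))
Sa=dict(red=(648,-122),blue=(490,25),green=(472,-226),white=(470,205))
on=dict(red="green",blue="white",green="blue",white="red")
yy,xx=np.mgrid[:420,:560]
def best(name,xy,z):
    return min(eyes.cut_out(name,p),key=lambda d:np.hypot(*(ray(p,d["centre"],z)-xy)))["mask"]
def cm(n,xy,prof,z0):
    near=cv2.dilate(sil(p,xy,prof,z0,(420,560)).astype(np.uint8)[2::4,2::4],np.ones((15,15)))>0
    return near&col(p,n)
cup={}
for n in C:
    a=fit(p,best("cup_"+n,C[n],50),C[n],PC,8);b=fit(p,cm(n,C[n],PC,8),C[n],PC,8)
    cup[n]=b[0] if b[1]>a[1] else a[0]; print("cup",n,np.round(a[0],1),round(a[1],3),np.round(b[0],1),round(b[1],3))
for n in Sa:
    hide=sil(p,cup[on[n]],PC,8,(420,560))
    a=fit(p,best("saucer_"+n,Sa[n],8),Sa[n],PS,0,hide);b=fit(p,cm(n,Sa[n],PS,0)&~hide[2::4,2::4],Sa[n],PS,0,hide)
    print("saucer",n,np.round(a[0],1),round(a[1],3),np.round(b[0],1),round(b[1],3))
m=eyes.cut_out("slate",p)[0]["mask"].astype(np.uint8)
r=cv2.minAreaRect(np.argwhere(m));print("slate",ray(p,r[0],6),r)
E
```

```text
cup red [464.3 217.8] 0.943 [464.7 216.7] 0.782
cup blue [ 470.7 -228.8] 0.962 [ 470.7 -228.9] 0.921
cup green [ 650.1 -120. ] 0.918 [ 649.6 -120. ] 0.901
cup white [490.1  19.2] 0.885 [489.6  18.2] 0.947
saucer red [ 649.8 -119.2] 0.871 [ 649.3 -120.2] 0.873
saucer blue [489.4  22.8] 0.935 [489.3  22. ] 0.893
saucer green [ 471.  -229.3] 0.933 [ 470.5 -230.7] 0.911
saucer white [465.7 215.6] 0.923 [465. 215.] 0.947
slate [643.83953348  98.9243686 ] ((198.97061157226562, 271.11767578125), (49.96233367919922, 50.68994140625), 14.03624439239502)
```

```bash
python3 -m inch '[[[0,0,0],0.87,-1],[[0,0,0],0.87,-1],[[0,0,0],0.87,-1],[[0,0,0],0.86,-1],[[0,0,0],0.86,-1],[[0.3,-0.33,0],0,-1],[[0.5,-0.55,0],0,-1],[[0.67,-0.74,0],0,-1],[[0.67,-0.74,0],0,-1],[[0.67,-0.74,0],0,-1]]'
```

```text
t: 2.75
eef_pos: [400.6, -392.3, 214.8]
tcp_rot: [3.141, -0.0, 0.002]
ft_force: [0.3, -0.3, -0.4]
opening: 0.999
grip_force: 0.0
```

```bash
python3 -m inch '[[[0.6,-0.65,0],0,-1],[[0.6,-0.65,0],0,-1],[[0.6,-0.65,0],0,-1],[[0.6,-0.65,0],0,-1],[[0.6,-0.65,0],0,-1],[[0.6,-0.65,0],0,-1],[[0.4,-0.45,0],0,-1],[[0.157,-0.188,0.4],0,-1],[[0,0,0.6],0,-1],[[0,0,0],0,-1]]'
python3 - <<'E'
from h import *
p=eyes.read_camera("wrist");save(p,"w0.png");print(env.state()["eef_pos"])
for d in eyes.cut_out("cup_green",p): print(d["score"],ray(p,d["centre"],60),fit(p,d["mask"],(650,-120),PC,8))
E
```

```text
t: 4.0
eef_pos: [647.3, -121.0, 152.5]
tcp_rot: [-3.14, 0.005, 0.002]
ft_force: [-0.5, 0.5, 0.7]
opening: 1.002
grip_force: 0.0
[ 648.24822169 -121.71085081  154.45788218]
0.86 [ 651.63028168 -221.17486685] (array([ 642., -128.]), np.float64(0.0))
0.76 [ 649.50808417 -119.01558194] (array([ 649.33445162, -119.02445854]), np.float64(0.9646781638052567))
0.72 [ 781.71706751 -116.83805241] (array([ 642., -128.]), np.float64(0.0))
```

View pics/w0.png

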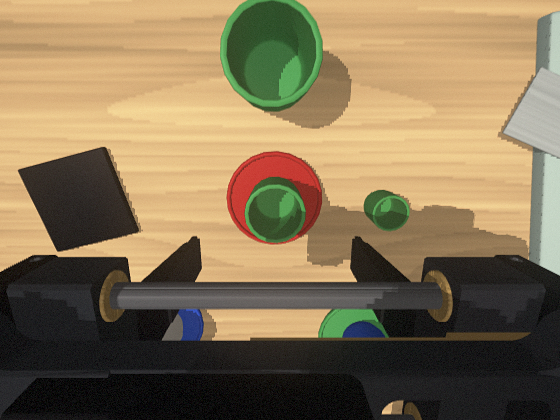

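The right green cup is at (213,275) and the fit gives (649.5,-119.5), so the gripper is centred over it. I'll go down and grip.

```bash
python3 -m inch '[[[0,0,0.5],0,-1],[[0,0,0.5],0,-1],[[0,0,0.5],0,-1],[[0,0,0.35],0,-1],[[0,0,0.18],0,-1],[[0,0,0],0,-1],[[0,0,0],0,1],[[0,0,0],0,1],[[0,0,0],0,1],[[0,0,0],0,1]]'
```

```text
t: 5.35
eef_pos: [648.7, -122.6, 33.0]
tcp_rot: [3.142, -0.0, -0.0]
ft_force: [-0.7, 2.1, 3.2]
opening: 0.635
grip_force: 1.5
```

```bash
python3 -m inch '[[[0,0,0],0,1],[[0,0,0],0,1],[[0,0,0],0,1],[[0,0,-0.15],0,1],[[0,0,-0.35],0,1],[[0,0,-0.4],0,1],[[0,-0.2,-0.2],0,1],[[0,-0.4,0],0,1],[[0,-0.5,0],0,1],[[0,-0.5,0],0,1]]'
python3 - <<'E'
from h import *
print(env.state())
p=eyes.read_camera("wrist");q=eyes.read_camera("top");save(p,"w1.png")
for c in (p,q):
  for d in eyes.cut_out("slate",c)[:1]:
    m=d["mask"].astype(np.uint8);r=cv2.minAreaRect(np.argwhere(m));print("slate",d["score"],ray(c,r[0],7),r)
for d in eyes.cut_out("saucer_red",p)[:1]: print(d["score"],fit(p,d["mask"],(649,-120),PS,0))
d=eyes.cut_out("saucer_red",q)[0]; print(d["score"],fit(q,d["mask"],(649,-120),PS,0))
E
```

```text
t: 6.6
eef_pos: [647.9, -24.2, 97.7]
tcp_rot: [-3.141, 0.002, 0.0]
ft_force: [0.6, -0.1, -1.4]
opening: 0.586
grip_force: 30.0
{'t': 6.6, 'joints': array([-1.39125314e-01,  6.50142748e-01,  1.60831806e+00,  1.85979787e-05,
        8.84802555e-01,  1.43116885e+00]), 'qvel': array([ 0.36944961, -0.01642478,  0.03801642,  0.00276822, -0.02495919,
        0.36450457]), 'tau': array([-3.37060355e+00, -6.84244537e+01, -2.21199721e+01,  2.22955376e-02,
       -6.05312147e-03, -6.10948987e-01]), 'eef_pos': array([647.87850053, -24.17548235,  97.74521623]), 'tcp_rot': array([-3.14134590e+00,  1.65244919e-03,  4.90577156e-04]), 'ft_force': array([ 0.56659209, -0.11275562, -1.36942326]), 'moment': array([ 0.06570682, -0.01709692, -0.00293319]), 'grip_force': 29.9992074072361, 'opening': 0.5860727207132586}
slate 0.69 [646.05105641 101.37183997] ((215.65118408203125, 142.4803466796875), (108.32748413085938, 112.70947265625), 16.22019386291504)
slate 0.59 [643.76939149  99.40562037] ((198.91177368164062, 270.85296630859375), (50.68994140625, 50.20487594604492), 14.03624439239502)
0.77 (array([ 648.24543321, -119.00394738]), np.float64(0.9471814855952359))Traceback (most recent call last):
  File "<stdin>", line 8, in <module>
IndexError: list index out of range
```

View pics/w1.png

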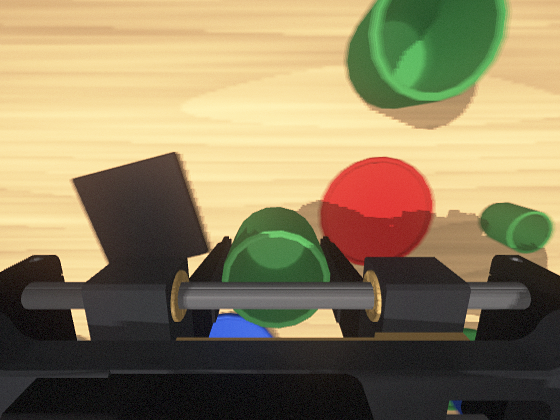

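```bash
python3 -m inch '[[[-0.08,-0.5,0],0,1],[[0,-0.5,0],0,1],[[0,-0.5,0],0,1],[[0,-0.37,0],0,1],[[0,-0.2,0.1],0,1],[[0,0,0.35],0,1],[[0,0,0.35],0,1],[[0,0,0.19],0,1],[[0,0,0.08],0,1],[[0,0,0],0,1]]'
```

```text
t: 8.15
eef_pos: [644.0, 97.3, 34.7]
tcp_rot: [3.142, -0.0, -0.0]
ft_force: [-0.7, -0.5, -1.2]
opening: 0.584
grip_force: 30.0
```

```bash
python3 -m inch '[[[0,0,0.02],0,1],[[0,0,0.01],0,1],[[0,0,0],0,1],[[0,0,0],0,-1],[[0,0,0],0,-1],[[0,0,0],0,-1],[[0,0,0],0,-1],[[0,0,-0.2],0,-1],[[0,0,-0.6],0,-1],[[0,0,-0.6],0,-1]]'
python3 -m inch '[[[-0.4,-0.26,0],0,-1],[[-0.6,-0.39,0],0,-1],[[-0.6,-0.39,0],0,-1],[[-0.6,-0.39,0],0,-1],[[-0.5,-0.33,0],0,-1],[[-0.2,-0.16,0],0,-1],[[-0.08,-0.06,0],0,-1],[[0,0,0],0,-1],[[0,0,0],0,-1],[[0,0,0],0,-1]]'
python3 - <<'E'
from h import *
p=eyes.read_camera("wrist");q=eyes.read_camera("top");save(q,"t2.png");print(env.state()["eef_pos"])
for c in (p,):
  for n in ("red","green"):
   for d in eyes.cut_out("cup_"+n,c): print(n,d["score"],fit(c,d["mask"],(464,217) if n=="red" else (644,98),PC,8))
E
```

```text
t: 9.4
eef_pos: [643.8, 97.5, 118.5]
tcp_rot: [3.142, -0.0, -0.0]
ft_force: [0.1, 0.7, -0.1]
opening: 1.001
grip_force: 0.0
t: 10.65
eef_pos: [465.5, 215.9, 116.7]
tcp_rot: [3.141, 0.0, -0.001]
ft_force: [0.7, 0.5, 0.2]
opening: 1.002
grip_force: 0.0
[465.322992   216.04249081 116.68087315]
red 0.64 (array([464.37236813, 219.16621909]), np.float64(0.9757196605127307))
green 0.59 (array([645.27514244,  98.48005016]), np.float64(0.9772265998089781))
green 0.21 (array([636.,  90.]), np.float64(0.0))
```

View pics/t2.png

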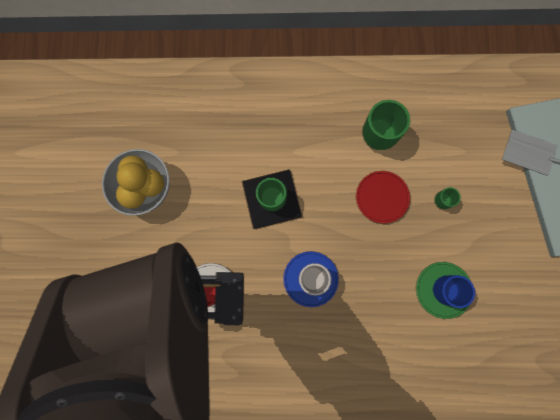

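Green stands on the slate at (193,271). Next I'll grip the red cup.

```bash
python3 -m inch '[[[0,-0.04,0.4],0,-1],[[0,0,0.5],0,-1],[[0,0,0.35],0,-1],[[0,0,0.15],0,-1],[[0,0,0],0,-1],[[0,0,0],0,1],[[0,0,0],0,1],[[0,0,0],0,1],[[0,0,0],0,1],[[0,0,0],0,1]]'
python3 -m inch '[[[0,0,0],0,1],[[0,0,0],0,1],[[0,0,-0.15],0,1],[[0,0,-0.5],0,1],[[0,0,-0.6],0,1],[[0,0,-0.4],0,1],[[0,0,0],0,1],[[0,0,0],0,1],[[0,0,0],0,1],[[0,0,0],0,1]]'
```

```text
t: 12.1
eef_pos: [465.1, 218.7, 32.9]
tcp_rot: [3.141, -0.0, 0.0]
ft_force: [-0.4, 0.2, 2.0]
opening: 0.586
grip_force: 30.0
t: 13.35
eef_pos: [464.8, 218.6, 131.0]
tcp_rot: [3.141, 0.001, -0.0]
ft_force: [-0.3, -0.2, -1.9]
opening: 0.585
grip_force: 30.0
```

```bash
python3 -m inch '[[[0.15,0.27,0],0,1],[[0.32,0.59,0],0,1],[[0.36,0.66,0],0,1],[[0.39,0.72,0],0,1],[[0.39,0.72,0],0,1],[[0.39,0.72,0],0,1],[[0.36,0.66,0],0,1],[[0.32,0.59,0],0,1],[[0.25,0.45,0],0,1],[[0.14,0.25,0],0,1]]'
python3 -m inch '[[[0,0,0],0,1],[[0,0,0],0,1],[[0,0,0.4],0,1],[[0,0,0.5],0,1],[[0,0,0.4],0,1],[[0,0,0.15],0,1],[[0,0,0],0,1],[[0,0,0],0,1],[[0,0,0],0,1],[[0,0,0],0,1]]'
```

```text
t: 14.6
eef_pos: [649.5, -121.4, 131.2]
tcp_rot: [3.142, 0.0, -0.002]
ft_force: [-0.8, 0.4, -2.0]
opening: 0.584
grip_force: 30.0
t: 15.85
eef_pos: [649.4, -119.2, 45.4]
tcp_rot: [3.141, -0.001, -0.0]
ft_force: [0.9, -0.3, -2.1]
opening: 0.586
grip_force: 30.0
```

```bash
python3 -m inch '[[[0,0,0.12],0,1],[[0,0,0.06],0,1],[[0,0,0.02],0,1],[[0,0,0],0,1],[[0,0,0],0,-1],[[0,0,0],0,-1],[[0,0,0],0,-1],[[0,0,0],0,-1],[[0,0,-0.3],0,-1],[[0,0,-0.6],0,-1]]'
python3 -m inch '[[[0,0,-0.5],0,-1],[[-0.4,-0.34,0],0,-1],[[-0.6,-0.52,0],0,-1],[[-0.6,-0.52,0],0,-1],[[-0.6,-0.52,0],0,-1],[[-0.3,-0.26,0],0,-1],[[-0.16,-0.14,0],0,-1],[[0,0,0],0,-1],[[0,0,0],0,-1],[[0,0,0],0,-1]]'
python3 - <<'E'
from h import *
p=eyes.read_camera("wrist");q=eyes.read_camera("top");save(q,"t3.png");print(env.state()["eef_pos"])
for n,g in (("cup_white",(490,19)),("cup_red",(649,-119)),("saucer_blue",(489,22))):
  for d in eyes.cut_out(n,p)[:2]: print(n,d["score"],fit(p,d["mask"],g,PC if n[0]=="c" else PS,8 if n[0]=="c" else 0))
E
```

```text
t: 17.1
eef_pos: [648.7, -119.0, 87.3]
tcp_rot: [-3.141, 0.002, -0.0]
ft_force: [0.8, -0.9, 0.1]
opening: 1.0
grip_force: 0.0
t: 18.35
eef_pos: [490.2, 18.4, 116.7]
tcp_rot: [3.141, -0.0, -0.001]
ft_force: [0.5, 0.3, 0.5]
opening: 1.0
grip_force: 0.0
[489.95047503  18.54784824 116.66943515]
cup_white 0.66 (array([482.,  11.]), np.float64(0.0))
cup_white 0.63 (array([489.2706222,  19.8176449]), np.float64(0.9682546632804974))
cup_red 0.78 (array([ 648.83758728, -118.3034177 ]), np.float64(0.9840788305749374))
saucer_blue 0.85 (array([488.09562474,  24.03114992]), np.float64(0.5093671654299937))
saucer_blue 0.45 (array([481.,  14.]), np.float64(0.0))
```

View pics/t3.png

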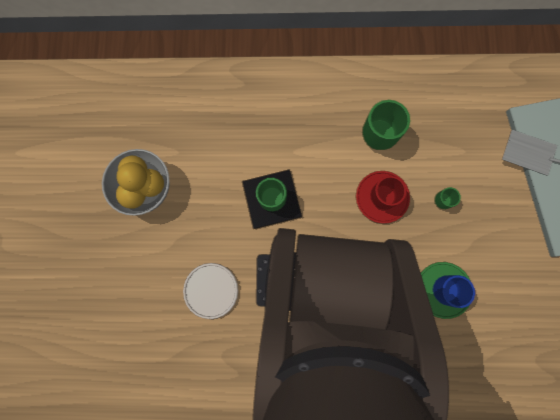

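Red stands on the red saucer at (197,387). I'll grip white and measure the empty white saucer.

```bash
python3 -m inch '[[[-0.01,-0.01,0.4],0,-1],[[0,0,0.5],0,-1],[[0,0,0.35],0,-1],[[0,0,0.15],0,-1],[[0,0,0],0,-1],[[0,0,0],0,1],[[0,0,0],0,1],[[0,0,0],0,1],[[0,0,0],0,1],[[0,0,0],0,1]]'
python3 -m inch '[[[0,0,0],0,1],[[0,0,0],0,1],[[0,0,-0.15],0,1],[[0,0,-0.5],0,1],[[0,0,-0.5],0,1],[[0,0,-0.2],0,1],[[0,0,0],0,1],[[0,0,0],0,1],[[0,0,0],0,1],[[0,0,0],0,1]]'
python3 - <<'E'
from h import *
q=eyes.read_camera("top");p=eyes.read_camera("wrist")
for c in (q,p):
 for n,g in (("saucer_white",(466,216)),("saucer_blue",(489,23))):
  for d in eyes.cut_out(n,c)[:2]: print(n,d["score"],fit(c,d["mask"],g,PS,0))
E
```

```text
t: 19.85
eef_pos: [489.1, 19.5, 32.9]
tcp_rot: [3.141, -0.0, -0.0]
ft_force: [-0.3, -0.8, 2.5]
opening: 0.58
grip_force: 30.0
t: 21.1
eef_pos: [488.8, 19.5, 113.2]
tcp_rot: [-3.142, 0.001, -0.0]
ft_force: [0.6, 0.7, -1.0]
opening: 0.575
grip_force: 30.0
saucer_white 0.89 (array([464.88378392, 215.47062658]), np.float64(0.9805023802289071))
saucer_white 0.83 (array([463.6334605 , 218.37587043]), np.float64(0.8943614822577358))
saucer_blue 0.74 (array([488.93964933,  23.92622963]), np.float64(0.639440616132955))
```

```bash
python3 -m inch '[[[-0.04,-0.3,0],0,1],[[-0.06,-0.5,0],0,1],[[-0.08,-0.65,0],0,1],[[-0.08,-0.65,0],0,1],[[-0.07,-0.55,0],0,1],[[-0.05,-0.42,0],0,1],[[-0.02,-0.2,0],0,1],[[0,0,0],0,1],[[0,0,0.4],0,1],[[0,0,0.4],0,1]]'
python3 -m inch '[[[0,0,0.3],0,1],[[0,0,0.1],0,1],[[0,0,0],0,1],[[0,0,0],0,1],[[0,0,0],0,1],[[0,0,0],0,1],[[0,0,0],0,1],[[0,0,0],0,1],[[0,0,0],0,1],[[0,0,0],0,1]]'
```

```text
t: 22.65
eef_pos: [465.3, 215.0, 65.5]
tcp_rot: [-3.142, -0.001, -0.001]
ft_force: [0.3, 0.8, -1.9]
opening: 0.583
grip_force: 30.0
t: 23.9
eef_pos: [465.1, 215.7, 41.8]
tcp_rot: [3.141, 0.0, -0.0]
ft_force: [0.6, 0.4, -1.6]
opening: 0.58
grip_force: 30.0
```

```bash
python3 -m inch '[[[0,0,0.09],0,1],[[0,0,0.04],0,1],[[0,0,0.01],0,1],[[0,0,0],0,1],[[0,0,0],0,-1],[[0,0,0],0,-1],[[0,0,0],0,-1],[[0,0,0],0,-1],[[0,0,-0.3],0,-1],[[0,0,-0.6],0,-1]]'
python3 -m inch '[[[0,0,-0.5],0,-1],[[0.01,0.4,0],0,-1],[[0.01,0.7,0],0,-1],[[0.01,0.9,0],0,-1],[[0.01,0.9,0],0,-1],[[0.01,0.9,0],0,-1],[[0.01,0.9,0],0,-1],[[0.01,0.9,0],0,-1],[[0.01,0.8,0],0,-1],[[0.01,0.6,0],0,-1]]'
python3 -m inch '[[[0,0.3,0],0,-1],[[0,0.11,0],0,-1],[[0,0,0],0,-1],[[0,0,0],0,-1],[[0,0,0],0,-1],[[0,0,0],0,-1],[[0,0,0],0,-1],[[0,0,0],0,-1],[[0,0,0],0,-1],[[0,0,0],0,-1]]'
python3 - <<'E'
from h import *
p=eyes.read_camera("wrist");q=eyes.read_camera("top");save(q,"t4.png");print(env.state()["eef_pos"])
for c,n,g in ((p,"cup_blue",(470,-229)),(q,"cup_white",(465,216)),(q,"saucer_blue",(489,23)),(q,"saucer_white",(465,216)),(p,"saucer_green",(470,-229))):
  for d in eyes.cut_out(n,c)[:2]: print(n,d["score"],fit(c,d["mask"],g,PC if n[0]=="c" else PS,8 if n[0]=="c" else 0))
E
```

```text
t: 25.15
eef_pos: [464.4, 215.5, 87.1]
tcp_rot: [3.141, 0.003, -0.0]
ft_force: [-0.3, 1.0, -0.2]
opening: 0.995
grip_force: 0.0
t: 26.4
eef_pos: [470.2, -206.3, 117.5]
tcp_rot: [3.141, -0.0, -0.001]
ft_force: [-1.0, -0.2, -0.5]
opening: 0.997
grip_force: 0.0
t: 27.65
eef_pos: [470.4, -228.9, 117.4]
tcp_rot: [3.142, -0.0, -0.0]
ft_force: [0.2, -0.3, -0.0]
opening: 0.998
grip_force: 0.0
[ 470.40169493 -228.89162521  117.43275034]
cup_white 0.81 (array([465.48800028, 214.95053661]), np.float64(0.9381810843535584))
saucer_blue 0.88 (array([489.00314859,  22.45650545]), np.float64(0.9763588102503039))
saucer_white 0.94 (array([464.35053334, 215.70448919]), np.float64(0.633612557542827))
saucer_green 0.87 (array([ 469.84028878, -226.50654092]), np.float64(0.5247059162934273))
```

View pics/t4.png

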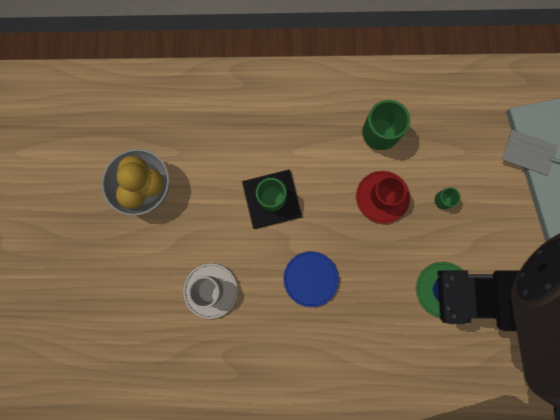

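White stands on the white saucer at (291,206), and blue is under the gripper. I'll grip it now.

```bash
python3 -m inch '[[[0,0,0.4],0,-1],[[0,0,0.5],0,-1],[[0,0,0.35],0,-1],[[0,0,0.15],0,-1],[[0,0,0],0,-1],[[0,0,0],0,1],[[0,0,0],0,1],[[0,0,0],0,1],[[0,0,0],0,1],[[0,0,0],0,1]]'
python3 -m inch '[[[0,0,0],0,1],[[0,0,0],0,1],[[0,0,-0.15],0,1],[[0,0,-0.5],0,1],[[0,0,-0.5],0,1],[[0,0,-0.2],0,1],[[0.02,-0.3,0],0,1],[[0.04,-0.5,0],0,1],[[0.05,-0.65,0],0,1],[[0.05,-0.65,0],0,1]]'
python3 -m inch '[[[0.05,-0.65,0],0,1],[[0.05,-0.65,0],0,1],[[0.03,-0.5,0],0,1],[[0.02,-0.29,0],0,1],[[0,0,0],0,1],[[0,0,0],0,1],[[0,0,0.4],0,1],[[0,0,0.4],0,1],[[0,0,0.3],0,1],[[0,0,0.1],0,1]]'
python3 -m inch '[[[0,0,0],0,1],[[0,0,0],0,1],[[0,0,0],0,1],[[0,0,0],0,1],[[0,0,0],0,1],[[0,0,0],0,1],[[0,0,0],0,1],[[0,0,0],0,1],[[0,0,0],0,1],[[0,0,0],0,1]]'
```

```text
t: 29.25
eef_pos: [470.5, -228.8, 33.6]
tcp_rot: [3.141, -0.0, -0.0]
ft_force: [-0.6, 1.0, 2.0]
opening: 0.59
grip_force: 30.0
t: 30.5
eef_pos: [479.2, -100.7, 113.3]
tcp_rot: [-3.141, 0.002, -0.0]
ft_force: [0.3, -0.5, -1.2]
opening: 0.591
grip_force: 30.0
t: 31.75
eef_pos: [488.7, 21.7, 41.5]
tcp_rot: [-3.142, 0.002, -0.001]
ft_force: [-0.4, 0.1, -2.0]
opening: 0.589
grip_force: 30.0
t: 33.0
eef_pos: [489.0, 22.5, 42.4]
tcp_rot: [3.142, 0.0, -0.0]
ft_force: [-0.3, -0.0, -1.6]
opening: 0.591
grip_force: 30.0
```

```bash
python3 -m inch '[[[0,0,0.09],0,1],[[0,0,0.04],0,1],[[0,0,0.01],0,1],[[0,0,0],0,1],[[0,0,0],0,-1],[[0,0,0],0,-1],[[0,0,0],0,-1],[[0,0,0],0,-1],[[0,0,-0.3],0,-1],[[0,0,-0.6],0,-1]]'
python3 -m inch '[[[0,0,-0.5],0,-1],[[0.3,-0.14,0],0,-1],[[0.5,-0.24,0],0,-1],[[0.6,-0.3,0],0,-1],[[0.6,-0.3,0],0,-1],[[0.4,-0.2,0],0,-1],[[0.2,-0.08,0],0,-1],[[0,0,0],0,-1],[[0,0,0],0,-1],[[0,0,0],0,-1]]'
python3 - <<'E'
from h import *
p=eyes.read_camera("wrist");q=eyes.read_camera("top");print(env.state()["eef_pos"])
for c,n,g in ((p,"cup_green",(645,98)),(q,"cup_blue",(489,23)),(q,"saucer_green",(470,-229))):
  for d in eyes.cut_out(n,c)[:2]: print(n,d["score"],fit(c,d["mask"],g,PC if n[0]=="c" else PS,8 if n[0]=="c" else 0))
E
```

```text
t: 34.25
eef_pos: [488.4, 22.5, 87.8]
tcp_rot: [-3.141, 0.003, -0.0]
ft_force: [0.2, -0.4, 0.1]
opening: 1.0
grip_force: 0.0
t: 35.5
eef_pos: [644.5, 97.7, 118.3]
tcp_rot: [3.141, 0.0, -0.0]
ft_force: [-0.3, -0.1, 0.2]
opening: 0.998
grip_force: 0.0
[644.75897684  97.80772273 118.25746233]
cup_green 0.88 (array([645.11979285,  98.81869602]), np.float64(0.9774110366168128))
cup_green 0.86 (array([637.,  90.]), np.float64(0.0))
saucer_green 0.79 (array([ 470.72466366, -228.29235913]), np.float64(0.9761436592357442))
```

```bash
python3 -m inch '[[[0,-0.01,0.4],0,-1],[[0,0,0.5],0,-1],[[0,0,0.35],0,-1],[[0,0,0.17],0,-1],[[0,0,0],0,-1],[[0,0,0],0,1],[[0,0,0],0,1],[[0,0,0],0,1],[[0,0,0],0,1],[[0,0,0],0,1]]'
python3 -m inch '[[[0,0,0],0,1],[[0,0,0],0,1],[[0,0,-0.15],0,1],[[0,0,-0.5],0,1],[[0,0,-0.6],0,1],[[0,0,-0.4],0,1],[[0,0,0],0,1],[[0,0,0],0,1],[[0,0,0],0,1],[[0,0,0],0,1]]'
python3 -m inch '[[[-0.15,0.28,0],0,1],[[-0.3,0.57,0],0,1],[[-0.34,0.63,0],0,1],[[-0.36,0.68,0],0,1],[[-0.36,0.68,0],0,1],[[-0.36,0.68,0],0,1],[[-0.34,0.63,0],0,1],[[-0.3,0.56,0],0,1],[[-0.24,0.45,0],0,1],[[-0.15,0.28,0],0,1]]'
python3 -m inch '[[[0,0,0],0,1],[[0,0,0],0,1],[[0,0,0.4],0,1],[[0,0,0.5],0,1],[[0,0,0.4],0,1],[[0,0,0.2],0,1],[[0,0,0],0,1],[[0,0,0],0,1],[[0,0,0],0,1],[[0,0,0],0,1]]'
```

```text
t: 37.0
eef_pos: [645.1, 98.6, 33.0]
tcp_rot: [3.141, -0.0, -0.0]
ft_force: [-0.8, -0.5, 1.8]
opening: 0.586
grip_force: 30.0
t: 38.25
eef_pos: [644.8, 98.7, 130.9]
tcp_rot: [3.141, 0.001, -0.0]
ft_force: [-0.3, 0.4, -1.1]
opening: 0.585
grip_force: 30.0
t: 39.5
eef_pos: [469.7, -229.1, 131.9]
tcp_rot: [3.141, 0.0, -0.002]
ft_force: [0.5, -0.2, -1.6]
opening: 0.581
grip_force: 30.0
t: 40.75
eef_pos: [471.2, -227.8, 42.4]
tcp_rot: [3.141, -0.001, -0.0]
ft_force: [-0.0, -0.4, -1.1]
opening: 0.582
grip_force: 30.0
```

```bash
python3 -m inch '[[[0,0.01,0.09],0,1],[[0,0,0.05],0,1],[[0,0,0.01],0,1],[[0,0,0],0,1],[[0,0,0],0,-1],[[0,0,0],0,-1],[[0,0,0],0,-1],[[0,0,0],0,-1],[[0,0,-0.3],0,-1],[[0,0,-0.6],0,-1]]'
python3 -m inch '[[[0,0,-0.8],0,-1],[[0,0,-0.9],0,-1],[[0,0.5,-0.5],0,-1],[[0,0.8,0],0,-1],[[0,0.9,0],0,-1],[[0,0.9,0],0,-1],[[0,0.7,0],0,-1],[[0,0.4,0],0,-1],[[0,0,0],0,-1],[[0,0,0],0,-1]]'
python3 - <<'E'
from h import *
q=eyes.read_camera("top");save(q,"t5.png");save(eyes.read_camera("scene"),"s5.png");print(env.state()["eef_pos"])
for n,g in (("cup_red",(649,-119)),("cup_blue",(489,23)),("cup_green",(471,-229)),("cup_white",(465,216))):
  for d in eyes.cut_out(n,q)[:4]: print(n,d["score"],fit(q,d["mask"],g,PC,8))
E
```

```text
t: 42.0
eef_pos: [470.4, -227.9, 86.5]
tcp_rot: [-3.14, 0.002, -0.0]
ft_force: [0.8, -0.0, 0.8]
opening: 0.995
grip_force: 0.0
t: 43.25
eef_pos: [470.9, -479.4, 218.7]
tcp_rot: [-3.141, 0.0, 0.0]
ft_force: [-0.1, -1.0, -0.3]
opening: 1.0
grip_force: 0.0
[ 471.22272843 -479.23912262  219.0881614 ]
cup_red 0.84 (array([ 648.69228315, -119.03304911]), np.float64(0.9616266125335603))
cup_red 0.7 (array([ 641., -127.]), np.float64(0.0))
cup_blue 0.79 (array([489.09212473,  22.14779045]), np.float64(0.9661561449383639))
cup_green 0.9 (array([ 463., -237.]), np.float64(0.0))
cup_green 0.82 (array([ 463., -237.]), np.float64(0.0))
cup_green 0.8 (array([ 471.05277833, -228.342291  ]), np.float64(0.9475865037937901))
cup_white 0.97 (array([465.62794825, 215.31649408]), np.float64(0.9687458171596841))
cup_white 0.54 (array([457.29278564, 181.20812988]), np.float64(0.27736688758684724))
```

View pics/t5.png

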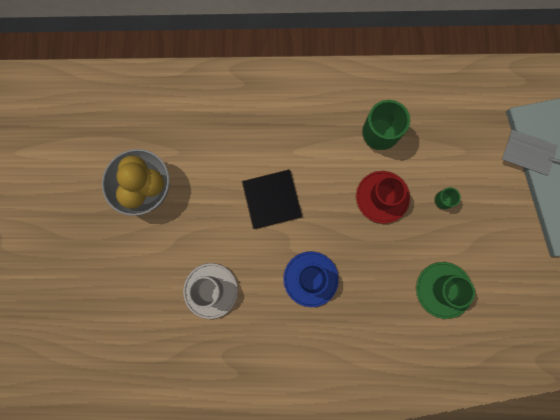

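View pics/s5.png

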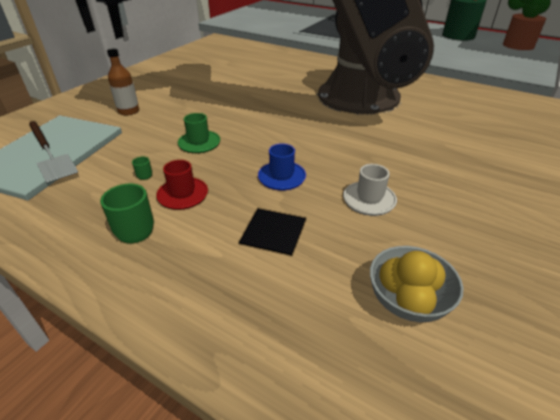

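All four cups stand upright, each centred on its own saucer: red (197,385), blue (279,312), green (290,447), white (291,208). The slate is empty and the lemon bowl hasn't moved.

```bash
python3 -c "
from cell import env
print(env.job_done())"
```

```text
the job is handed in; nothing more can be done
None
```

The job is handed in: all four cups stand upright within about 2 mm of the middle of their own saucers, by the camera fits; the slate is empty, the lemon bowl wasn't moved, and it took about 44 s.

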